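# Pack a solenoid coil and stack the second bin over it, turned half a turn

## Task

Two grey stack-and-nest bins stand nested on the bench: lift the top one out, stand it on the bench and let go, then lay the solenoid coil flat in the other bin, the same way up as it stands now. Put the bin back on top turned half a turn, dipped end over plain end, its feet in the ledge seats: tilt it in under the fixed hook on the one long side, then press the other side down until the sprung catch snaps in and it is fully home and level, clear of the coil. Do not force the bins, and leave the tin, pliers and flange where they are.

Things in the scene. Friction and masses are not known exactly. Their poses are not given: they have to be found in the camera images.
- lower_bin: Grey plastic stack-and-nest bin, open on top, 196 x 154 x 86 mm, 0.3 kg, loose, standing on the bench with its dipped end roughly towards the robot; it takes the coil. Origin: middle of its underside (level of the feet); z up, x along its length (-x the dipped end, +x the plain end), y across. Inside floor at z 7.5 mm; free floor 150 mm long, 98 mm wide between wall columns.
- upper_bin: An equal bin with the same axes, at the start nested in lower_bin the same way round, 30 mm higher, its collar standing on the other's collar; 1 mm of play, comes out straight up. Rightly stacked it is turned half a turn and its origin is 56 mm above the other's on the same axis. The bench left of the bins (y 0.34 to 0.57, x 0.41 to 0.63) is free to stand it on.
- upper_bin_dip (a point): Middle of the dip (18 mm deep, 84 mm wide) in the end rim of upper_bin; in its frame x = -94, y = 0, z = 68 mm. Tells which end is which; lower_bin has the same dip.
- upper_bin_left (a point): Top of upper_bin's rim on one long side: x = +20, y = +73, z = 86 mm in its frame; turned, it is over lower_bin's sprung catch. Both bins have an upright collar round the top 30 mm (z 56 to 86), 9 mm thick, inner faces at y = +-68 and x = +-89, outer at +-77 and +-98: lift the bin by a long side of it at x = 0 to +70 mm. Inside, the wall steps in 3 mm below it.
- upper_bin_right (a point): The same point on the other long side: x = +20, y = -73, z = 86 mm; turned, it is over lower_bin's hook. With the bin fully home both points stand 142 mm above lower_bin's underside (within 1 mm); with the catch not in, the left one stays 4 mm or more higher.
- lower_bin_seat (a point): Floor of one of lower_bin's four ledge seats; in its frame x = +56, y = +58, z = 56 mm. The seats top the columns on the long walls at x = +56 and x = -20, from |y| = 54 out to a 5 mm high stop at |y| = 62.5 (a 12 mm high one at 63.6 behind it at x = +56); 19 mm long in x between 5 mm high lips.
- upper_bin_foot (a point): Sole of one of upper_bin's four feet; in its frame x = -56, y = -57, z = 0. The feet, 5 mm high, tapered to soles 14 x 5 mm (|y| = 54.5 to 60), stand at x = -56 and x = +20. Over them the wall (outside at |y| = 62, z = 5) has a window at x = 11 to 29, z = 7.5 to 20 in each long side. Play of the feet in the seats 1.5 to 2.5 mm.
- lower_bin_hook (a point): Tip of the fixed hook on lower_bin's left long wall: x = -20, y = +59.2, z = 68 mm, 12 mm wide, 4 mm thick, flat on top. It overhangs the turned bin's wall by 3 mm, so the bin goes in tilted: this side low (0.13 to 0.2 rad), about 4 mm off towards the middle until the soles are on the ledges, then slid outward to the stops; the hook enters the window.
- lower_bin_latch (a point): Tip of the sprung catch on the right long wall, at y = -59.6, sloping on top, pushed back by about 12 N. With the other side hooked, swing this side down and push on the rim over it: it gives, snaps into the window, and the bin stands firm. Pushed straight down without hooking, the bin jams on the hook, 11 mm high.
- coil: Dark solenoid coil: block 50 x 50 x 45 mm with a round stub, 24 mm thick and 30 mm long, on one side; 80 mm over all, 0.22 kg. Origin: underside, middle of its 80 x 50 outline; block from x = -10 to +40 mm, stub along -x with its axis 24 mm up; z up. Grip the block across y (50 mm). It stands at the right of the bench in one of two places, the tin in the other.
- tin: Round green and white paste tin, 70 mm across, 26 mm high; a bystander. Origin: middle of its underside.
- pliers: Flat-nose pliers with red grips, 174 mm long, lying behind the bins; a bystander. Origin under its middle.
- flange: Small oval steel flange, 60 x 34 x 11 mm, lying left of the vice; a bystander. Origin under its middle.
Things that resemble listed ones, but are neither listed nor needed, are in the scene too. Leave any pink look-alike of the coil alone.

How it is judged (in metres and radians):
On the way, in this order (a step that is already met when the one before it is completed fails the run):
1. the top bin stands upright on the bench beside the other, released (height (world z) of upper_bin below 0.005 m and angle between upper_bin's own z axis and vertical below 0.05 rad and horizontal distance between upper_bin and lower_bin above 0.14 m and contact force between the fingers and upper_bin below 0.1 N), for 0.2 s.
2. the coil lies flat on the floor of the bin that stayed, released (x of coil in the frame of lower_bin between -0.07 and 0.07 m and y of coil in the frame of lower_bin between -0.045 and 0.045 m and z of coil in the frame of lower_bin between 0.003 and 0.012 m and angle between coil's own z axis and vertical below 0.1 rad and contact force between the fingers and coil below 0.1 N), for 0.2 s.
At the end, for the whole second after the job is handed in: upper_bin at rest on lower_bin, half a turn round (dipped end over the plain end), centred within 5 mm, both long rims down within 1 to 2 mm of 142 mm above its underside (hook and catch in), not touching the coil; lower_bin level on the bench; the coil flat on its floor; all released (x of coil in the frame of lower_bin between -0.07 and 0.07 m and y of coil in the frame of lower_bin between -0.045 and 0.045 m and z of coil in the frame of lower_bin between 0.003 and 0.012 m and angle between coil's own z axis and vertical below 0.1 rad and angle between each of lower_bin, upper_bin's own z axis and vertical below 0.03 rad and height (world z) of lower_bin below 0.005 m and x of upper_bin in the frame of lower_bin between -0.005 and 0.005 m and y of upper_bin in the frame of lower_bin between -0.005 and 0.005 m and x of upper_bin_dip in the frame of lower_bin above 0.08 m and z of upper_bin_left in the frame of lower_bin between 0.14 and 0.143 m and z of upper_bin_right in the frame of lower_bin between 0.14 and 0.143 m and contact force between upper_bin and coil below 0.1 N and linear speed of each of upper_bin, lower_bin below 0.01 m/s).
It fails at once if a bystander (tin, pliers or flange) is moved more than 30 mm (distance of any of tin, pliers, flange from where it was at the start of the episode above 0.03 m).
It fails at once if the bins are forced or knocked together with more than 120 N (contact force between upper_bin and lower_bin above 120 N).
It fails at once if the upper bin presses on the coil with more than 5 N (contact force between upper_bin and coil above 5 N).
It also fails if it takes over 72 s, if anything falls off the work surface, if the arm or the gripper's body presses on something with over 40 N, if the wrist force passes 120 N, or if a joint passes its speed limit or range.

## Robot

A 6-joint arm with a two-finger parallel gripper is mounted at the origin on a cart in front of the work surface, level with it; the furniture and walls round the work are solid. World frame = base frame: x ahead of the robot, y to its left, z up, the work surface at z = 0. Lengths are in mm, angles in rad, forces in N, time in s.
With the tool pointing down it reaches from about 350 to 975 mm from the base axis. Payload 7.1 kg.
Tool frame: the origin (TCP) lies on the front face of the gripper's body, between the roots of the fingers; the fingertips stand 80 mm ahead of it and the grasp point (between the pads) lies 61 mm ahead of it (env.tips_ahead is the distance from the TCP to the fingertips, in mm); z points along the fingers, y is the line along which they close (so a half turn about z gives the same grasp; the last joint's range is limited). The gripper opens to 88 mm and grips with 3 to 60 N. Pads are 20 mm wide; open, the fingers measure 115 mm over their backs; the gripper's body (75 mm by 178 mm) begins 61 mm behind the grasp point.
Start: joints at [-1.277, 0.423, 1.63, -0, 1.089, -0.019], TCP at [192.345, -594.65, 302.675] pointing down, gripper open.
Joint ranges: [-3, 3], [-0.9, 2.11], [0.09, 2.58], [-1.31, 4.45], [0.11, 2.69], [-2.54, 2.54]. Speed limits (rad/s): [2.39, 2.39, 3.01, 3.14, 3.14, 3.14].

## Interface

Orientations are given as a unit quaternion [x, y, z, w].
In Python, from station import env, set_gripper, viewer, workorder gives the robot as it stands. Calls block until the motion is done:
- env.reach(position, orientation): joint-space move of the TCP to a pose.
- env.move_l(position, rot=None, rate=150, f_stop=None): straight line of the TCP; rot=None keeps the orientation; rate is the mean speed in mm/s. With f_stop (N) it stops when the force on the tool has changed by that much, and returns True; else False.
- env.move_joints(angles): joint-space move.
- set_gripper(opening): finger opening in mm; the grip force is fixed at half the most; returns when the fingers have stopped.
- env.hold(seconds).
- env.ik(position, orientation): joint angles nearest the present ones, or None.
- env.read_state(): the state.
- viewer.camera(name): name is "side" or "top" or "wrist"; returns the picture (480x640x3 uint8, blue, green, red); there is no depth.
- viewer.camera_params(name): a dict with "fx", "fy", "cx", "cy" (pixels), "pose" (4x4, takes a point from camera to world coordinates); the wrist camera has in their place "tool_from_camera" (4x4, takes a point from camera to tool coordinates, whose origin is the TCP and whose axes are the flange's). Camera axes: x right, y up, looking along -z (the intrinsics and any distortion apply to the point x, -y, -z); pixel columns grow to the right and rows downward; lengths in mm; the calibration is good to about 2 mm. The wrist camera is an equidistant fisheye: a pixel r from the principal point sees the ray r / f radians off the axis. A picture is of the moment at which its call begins: read the wrist's pose just before it. camera_params takes no time and is no camera call.
A pose or a line that the arm cannot do raises env.IKError and nothing moves.
- workorder.sign_off(): hands the job in; it is judged then, once.
The state is a dict: "time_s": time; "qpos": joint angles; "dq": joint speeds; "tau": joint torques, N m; "tool_pos": TCP position; "orientation": TCP orientation; "force": force on the tool from outside, world axes, zero at the start; "wrist_torque": the same for the moment, N m; "width": finger opening in mm; "grip_force": force on a finger pad.
Only numpy, scipy, OpenCV 4.12 (cv2) and the standard library are available. Lean on these libraries where they do the work, as an engineer would, in place of code of your own. Each camera call takes 0.05 s, during which the arm holds its last target. There are 200 camera calls.

## Working session

There is one attempt and no reset: what is moved stays moved. The work goes in short steps, each a Python script; the robot and the scene stay as the last script left them, time stands still between calls to the robot, and variables do not carry over. Pictures are saved under pics/ and viewed, at most 10 in all, crops included, and the job is handed in when it is done.

```bash
ls; mkdir -p pics; python3 - <<'E'
from station import env,viewer
import cv2
for n in("top","side"):
    cv2.imwrite(f"pics/{n}0.png",viewer.camera(n)); p=viewer.camera_params(n); print(n,p)
print(viewer.camera_params("wrist")); print(env.read_state())
E
```

```text
pics
top {'fx': 581.7572688930933, 'fy': 581.7572688930933, 'cx': 316.56175780029935, 'cy': 244.55941941378086, 'pose': array([[-2.10838304e-02,  9.97956691e-01, -6.03151315e-02,
         5.12257757e+02],
       [-9.99777575e-01, -2.10139305e-02,  1.79305356e-03,
         7.90288664e+01],
       [ 5.21931815e-04,  6.03395204e-02,  9.98177775e-01,
         1.10811872e+03],
       [ 0.00000000e+00,  0.00000000e+00,  0.00000000e+00,
         1.00000000e+00]])}
side {'fx': 581.9689063033386, 'fy': 581.9689063033386, 'cx': 330.8400478489326, 'cy': 238.74463381238232, 'pose': array([[-9.99994011e-01,  1.43750536e-04, -3.45789056e-03,
         5.55240505e+02],
       [-2.80863779e-03, -6.17501428e-01,  7.86564745e-01,
         1.04439415e+03],
       [-2.02218326e-03,  7.86569746e-01,  6.17498134e-01,
         8.72980053e+02],
       [ 0.00000000e+00,  0.00000000e+00,  0.00000000e+00,
         1.00000000e+00]])}
{'fx': 371.64829954431775, 'fy': 371.64829954431775, 'cx': 318.2158267067856, 'cy': 230.3245566446092, 'tool_from_camera': array([[ 2.34737939e-04,  9.69103546e-01,  2.46654134e-01,
[... 276 characters left out ...]
+00]])}
{'time_s': 0.1, 'qpos': array([-1.27699056e+00,  4.23770545e-01,  1.63056694e+00,  4.00872202e-06,
        1.08865551e+00, -1.90043294e-02]), 'dq': array([ 0.00049013, -0.00211256, -0.00094745, -0.00044902,  0.00068926,
       -0.0005536 ]), 'tau': array([ 4.91336618e-05, -5.45610201e+01, -2.74325716e+01,  6.45692926e-02,
        1.87697547e-02,  2.26588689e-06]), 'tool_pos': array([ 192.24489789, -594.29528529,  301.99387351]), 'orientation': array([ 9.87793547e-01,  1.55767195e-01, -9.41434206e-05, -6.93817685e-04]), 'force': array([ 0.09318154,  0.12923608, -0.52776537]), 'wrist_torque': array([-0.05182081, -0.01177077,  0.00834059]), 'grip_force': 0.0, 'width': 87.74337750890938}
```

View pics/top0.png

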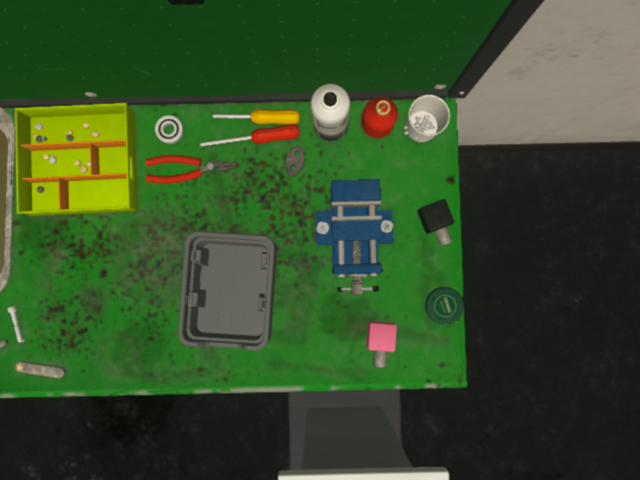

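View pics/side0.png

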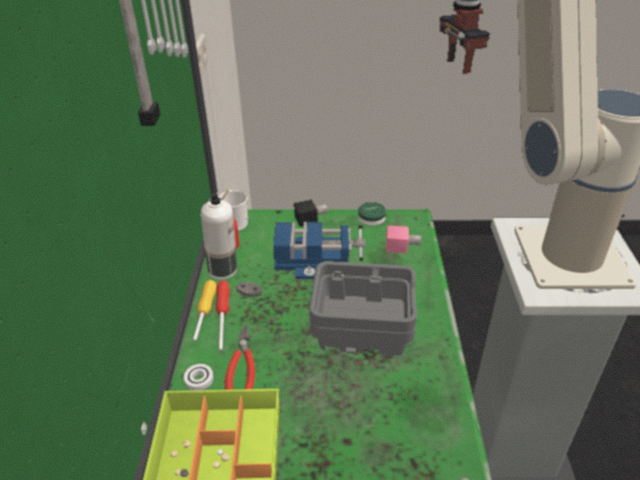

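The bins are centred near (227,290) in the top picture, with the dipped end towards the robot. The dark coil is at (436,217), with its stub pointing to (445,238), and the tin is at (445,305). The vice is between them, so I'll locate everything and estimate the vice height.

```bash
cat > h.py <<'E'
import numpy as np,cv2
from scipy.spatial.transform import Rotation as R
from station import env,set_gripper,viewer,workorder
def tool_T(s):
    T=np.eye(4);T[:3,:3]=R.from_quat(s["orientation"]).as_matrix();T[:3,3]=s["tool_pos"];return T
def rays(name,uv,s=None):
    """origin, unit directions (world) through pixels"""
    p=viewer.camera_params(name);uv=np.atleast_2d(np.float64(uv))
    x=(uv[:,0]-p["cx"])/p["fx"];y=(uv[:,1]-p["cy"])/p["fy"]
    if name=="wrist":
        T=tool_T(s)@p["tool_from_camera"];r=np.hypot(x,y)+1e-12;k=np.sin(r)/r
        d=np.c_[x*k,-y*k,-np.cos(r)]
    else: T=p["pose"];d=np.c_[x,-y,-np.ones(len(x))]
    d=d@T[:3,:3].T
    return T[:3,3],d/np.linalg.norm(d,axis=1)[:,None]
def onplane(name,uv,z,s=None):
    o,d=rays(name,uv,s);return (o+d*((z-o[2])/d[:,2])[:,None])[:,:2]
def project(name,P,s=None):
    p=viewer.camera_params(name);T=tool_T(s)@p["tool_from_camera"] if name=="wrist" else p["pose"]
    q=(np.atleast_2d(P)-T[:3,3])@T[:3,:3];x,y,z=q[:,0],-q[:,1],-q[:,2]
    if name=="wrist":
        h=np.hypot(x,y)+1e-12;k=np.arctan2(h,z)/h;x,y=x*k,y*k
    else:x,y=x/z,y/z
    return np.c_[x*p["fx"]+p["cx"],y*p["fy"]+p["cy"]]
def tri(a,uva,b,uvb):
    o1,d1=rays(a,uva);o2,d2=rays(b,uvb);d1,d2=d1[0],d2[0]
    t=np.linalg.lstsq(np.c_[d1,-d2],o2-o1,rcond=None)[0]
    return (o1+d1*t[0]+o2+d2*t[1])/2
def quat(yaw,tilt=0):
    """tool down; closing line (tool y) along world direction yaw+pi/2 (bin y, for bin x at yaw); tilt: +y side of bin frame rises about bin x"""
    return (R.from_euler("z",yaw)*R.from_euler("x",tilt)*R.from_euler("x",np.pi)).as_quat()
E
python3 - <<'E'
from h import *
im=cv2.imread("pics/top0.png");hsv=cv2.cvtColor(im,cv2.COLOR_BGR2HSV)
def big(m,x0,y0,x1,y1):
    k=np.zeros_like(m);k[y0:y1,x0:x1]=m[y0:y1,x0:x1]
    k=cv2.morphologyEx(k,cv2.MORPH_OPEN,np.ones((3,3)))
    return max(cv2.findContours(k,0,2)[0],key=cv2.contourArea)
g=((hsv[...,1]<60)*255).astype("uint8")
c=big(g,165,220,290,365);b=cv2.boxPoints(cv2.minAreaRect(c));print("bin px",b.round(1));print(onplane("top",b,116).round(1))
w=onplane("top",c.reshape(-1,2),116).astype("float32");print(cv2.minAreaRect(w))
d=((hsv[...,2]<45)*255).astype("uint8");c=big(d,410,190,460,260);b=cv2.boxPoints(cv2.minAreaRect(c));print("coil",b.round(1));print(onplane("top",b,45).round(1)); 
st=((hsv[...,1]<70)&(hsv[...,2]>60)).astype("uint8")*255;c=big(st,425,225,460,255);print("stub",cv2.minAreaRect(c),onplane("top",cv2.minAreaRect(c)[0],36))
print("vice",tri("top",(381,181),"side",(275,226)),tri("top",(331,181),"side",(275,226)))
print(onplane("top",[(381,181),(381,272)],90))
E
```

```text
bin px [[176.8 344.2]
 [185.3 229.2]
 [277.1 236. ]
 [268.6 351. ]]
[[408.4 317.1]
 [603.3 301.3]
 [588.3 144.4]
 [393.7 162.2]]
((498.595703125, 231.37152099609375), (157.1311492919922, 195.06712341308594), 84.946044921875)
coil [[416.8 209.2]
 [444.4 198.8]
 [453.4 222.6]
 [425.7 233. ]]
[[ 637.7 -108.5]
 [ 655.8 -159.9]
 [ 611.5 -174.7]
 [ 593.6 -123.4]]
stub ((442.876708984375, 235.6712188720703), (16.385761260986328, 11.938197135925293), 69.44395446777344) [[ 588.57938159 -156.64479597]]
vice [689.81366169 -42.67975819  57.28967832] [679.01258522  50.4422309  127.28865507]
[[683.7474386  -38.87975885]
 [523.35240055 -34.42457493]]
```

```bash
python3 - <<'E'
from h import *
env.reach([520,233,350],quat(-.085+np.pi)); s=env.read_state(); im=viewer.camera("wrist"); cv2.imwrite("pics/w1.png",im)
np.save("pics/w1.npy",dict(s),allow_pickle=True); print(s["time_s"],s["qpos"].round(2),s["tool_pos"])
y=-.085;c,n=np.cos(y),np.sin(y)
P=[[498.6+c*a-n*b,233+n*a+c*b,116] for a,b in((-98,-77),(-98,77),(98,77),(98,-77))];print(project("wrist",P,s).round())
E
```

```text
3.225 [ 0.4   0.29  1.71 -0.    1.14 -1.09] [520.27313022 232.40268118 349.94784505]
[[226.  78.]
 [407.  78.]
 [398. 293.]
 [235. 293.]]
```

View pics/w1.png

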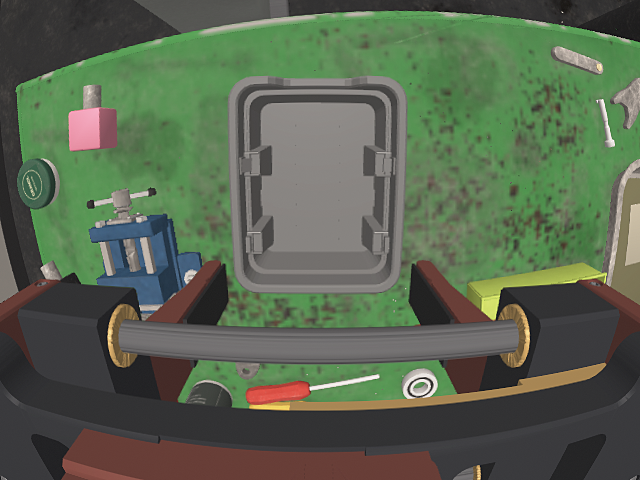

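The bin rim fills (230..407, 77..293), close to where the top view predicted it. The dip is at the top edge, towards the robot. I'll fit the rim, then grip.

```bash
cat >> h.py <<'E'
def fitrim(im,s,z,guess,yaw,inner=False):
    """bin centre and yaw from grey outline in the wrist picture: contour points cast on plane z"""
    hsv=cv2.cvtColor(im,cv2.COLOR_BGR2HSV);m=((hsv[...,1]<60)*255).astype("uint8")
    k=np.zeros_like(m);a=np.array([(-115,-95),(-115,95),(115,95),(115,-95)])
    Rz=np.array([[np.cos(yaw),-np.sin(yaw)],[np.sin(yaw),np.cos(yaw)]])
    P=np.c_[a@Rz.T+guess,np.full(4,z)]
    cv2.fillPoly(k,[project("wrist",P,s).astype(int)],255);m=cv2.morphologyEx(m&k,cv2.MORPH_OPEN,np.ones((5,5)))
    c=max(cv2.findContours(m,0,1)[0],key=cv2.contourArea)
    w=onplane("wrist",c.reshape(-1,2),z,s);q=(w-guess)@Rz
    out={}
    for n,ax,sg,lim in(("x-",0,-1,60),("x+",0,1,60),("y-",1,-1,75),("y+",1,1,75)):
        sel=(q[:,ax]*sg>(80 if ax==0 else 60))&(abs(q[:,1-ax])<lim)
        if n=="x-":sel&=abs(q[:,1])>48
        t,e=q[sel,1-ax],q[sel,ax]
        f=np.polyfit(t,e,1)
        r=abs(e-np.polyval(f,t));g=r<=np.median(r)*2.5+.3;f=np.polyfit(t[g],e[g],1)
        out[n]=(f,g.sum())
    return out
E
python3 - <<'E'
from h import *
s=np.load("pics/w1.npy",allow_pickle=True).item()
for n,(f,k) in fitrim(cv2.imread("pics/w1.png"),s,116,np.array([498.6,233]),-.085).items(): print(n,f.round(4),k)
E
```

```text
x- [ 1.70000e-03 -9.79921e+01] 28
x+ [1.01000e-02 9.64068e+01] 123
y- [-2.60000e-03 -7.59683e+01] 167
y+ [9.20000e-03 7.71583e+01] 146
```

```bash
cat >> h.py <<'E'
def loc(c,yaw,p):
    return np.array([c[0]+np.cos(yaw)*p[0]-np.sin(yaw)*p[1],c[1]+np.sin(yaw)*p[0]+np.cos(yaw)*p[1]])
G=(18,72.5)   # grip point in the bin frame
def st():
    s=env.read_state();print(round(s["time_s"],1),s["tool_pos"].round(1),"F",s["force"].round(1),"w",round(s["width"],1),"g",round(s["grip_force"],1));return s
E
python3 - <<'E'
from h import *
c,y=np.array([497.8,233.7]),-.083
p=loc(c,y,G);q=quat(y+np.pi);P=np.array([520,455]);pp=loc(P,0,G);q2=quat(np.pi)
for a,b in(((*pp,290),q2),((*pp,140),q2)): print(env.ik(a,b))
set_gripper(40)
env.reach([*p,230],q)
print(env.move_l([*p,168.5],rate=100,f_stop=8)); st()
set_gripper(0); st()
env.move_l([*p,175],rate=40);st()
env.move_l([*p,290],rate=150); s=st()
cv2.imwrite("pics/w2.png",viewer.camera("wrist")); cv2.imwrite("pics/s2.png",viewer.camera("side"))
E
```

```text
[ 0.75974947  0.6263776   1.31761071  0.          1.19760434 -0.81104686]
[ 0.75974947  0.78767343  1.3894887   0.          0.96443052 -0.81104686]
False
5.5 [522.1 304.5 169. ] F [ 0.4 -0.5 -1.3] w 40.0 g 0.0
6.1 [521.8 304.4 168.7] F [-1.3 -0.7  3.3] w 8.9 g 30.0
6.4 [521.7 304.5 175.1] F [-0.3  0.3 -2.8] w 8.5 g 30.0
7.3 [521.2 304.2 289.1] F [ 0.3  0.6 -3.4] w 8.7 g 30.0
```

View pics/s2.png

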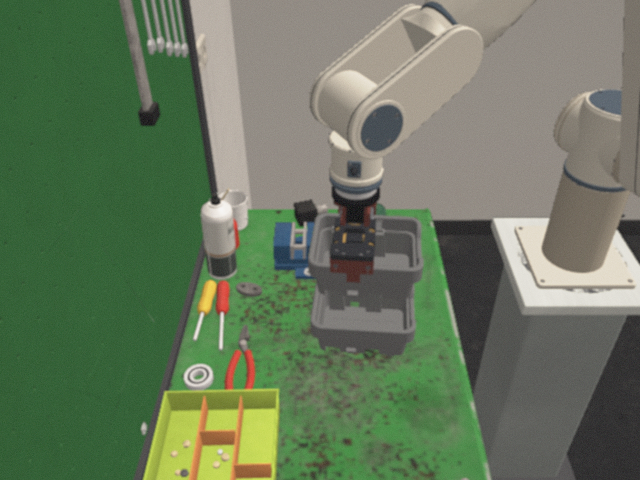

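The upper bin is out and hangs level, and the lower bin stayed put. Next I'll stand it on the left.

```bash
python3 - <<'E'
from h import *
pp=loc((520,455),0,G)
env.move_l([*pp,270],quat(np.pi),rate=250)
env.move_l([*pp,150],rate=150)
print(env.move_l([*pp,135],rate=20,f_stop=3));st()
set_gripper(40);st()
env.move_l([*pp,260],rate=250)
env.reach([510,233,330],quat(-.083+np.pi));s=env.read_state();im=viewer.camera("wrist");cv2.imwrite("pics/w3.png",im)
np.save("pics/w3.npy",dict(s),allow_pickle=True)
for n,(f,k) in fitrim(im,s,86,np.array([497.8,233.7]),-.083).items(): print(n,f.round(4),k)
cv2.imwrite("pics/t3.png",viewer.camera("top"))
E
```

```text
True
10.0 [538.  527.5 138.8] F [-1.1  0.8  4.2] w 8.4 g 30.0
10.7 [537.4 527.  137.4] F [0.2 0.4 0.4] w 40.0 g 0.0
x- [ 5.00000e-04 -9.77686e+01] 28
x+ [-1.61000e-02  9.83603e+01] 134
y- [-2.20000e-03 -7.66142e+01] 154
y+ [3.50000e-03 7.64863e+01] 154
```

View pics/w3.png

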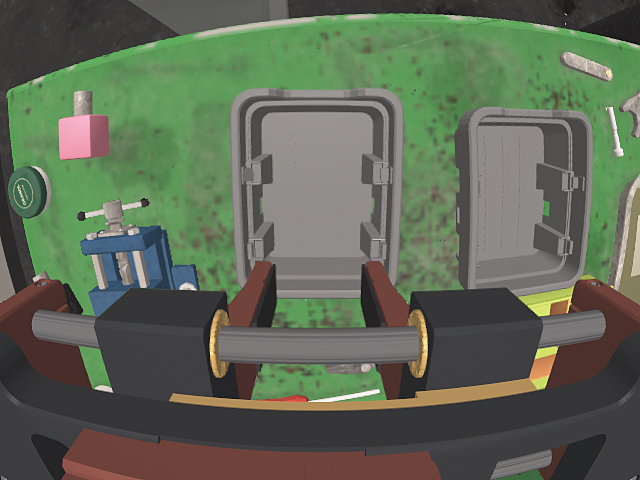

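Upper bin is standing at left, and the empty lower bin is centred at (498, 233.7) with yaw -0.082. Next, the coil.

```bash
python3 - <<'E'
from h import *
set_gripper(74)
b=np.array([624.7,-141.5]);y=.33
env.reach([b[0]+15,b[1],270],quat(y+np.pi));s=env.read_state();im=viewer.camera("wrist");cv2.imwrite("pics/w4.png",im);np.save("pics/w4.npy",dict(s),allow_pickle=True);st()
hsv=cv2.cvtColor(im,cv2.COLOR_BGR2HSV);m=((hsv[...,2]<60)&(hsv[...,1]<120)).astype("uint8")*255
k=np.zeros_like(m);P=[[*loc(b,y,a),45] for a in((-38,-38),(-38,38),(38,38),(38,-38))];px=project("wrist",P,s).astype(int);print(px.tolist());cv2.fillPoly(k,[px],255)
m=cv2.morphologyEx(m&k,cv2.MORPH_OPEN,np.ones((5,5)))
c=max(cv2.findContours(m,0,1)[0],key=cv2.contourArea)
w=onplane("wrist",c.reshape(-1,2),45,s).astype("float32");print(cv2.minAreaRect(w))
cv2.drawContours(im,[c],-1,(0,0,255),1);cv2.imwrite("pics/w4c.png",im)
E
```

```text
14.8 [ 639.8 -140.4  270.3] F [-0.6  0.1  0. ] w 74.1 g 0.0
[[277, 153], [369, 153], [367, 242], [279, 242]]Traceback (most recent call last):
  File "<stdin>", line 8, in <module>
ValueError: max() iterable argument is empty
```

View pics/w4.png

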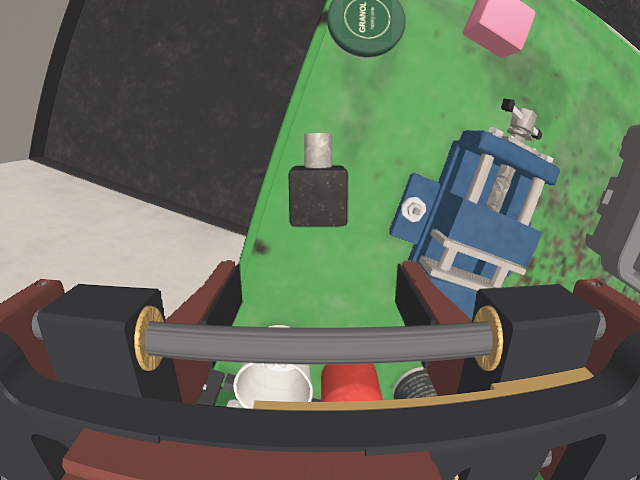

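```bash
python3 - <<'E'
import cv2
h=cv2.cvtColor(cv2.imread("pics/w4.png"),cv2.COLOR_BGR2HSV)
for y in range(140,260,12): print([tuple(map(int,h[y,x])) for x in range(285,370,16)])
E
```

```text
[(59, 119, 167), (57, 107, 170), (18, 15, 227), (58, 112, 171), (56, 89, 154), (56, 99, 160)]
[(59, 120, 172), (58, 107, 172), (16, 23, 207), (57, 101, 174), (58, 104, 154), (57, 100, 169)]
[(59, 117, 172), (58, 108, 170), (14, 27, 197), (58, 113, 167), (57, 101, 157), (57, 104, 172)]
[(59, 117, 170), (12, 17, 73), (18, 17, 74), (15, 26, 100), (58, 115, 177), (58, 108, 175)]
[(58, 113, 172), (13, 28, 81), (6, 18, 69), (8, 15, 70), (58, 114, 177), (58, 108, 174)]
[(59, 107, 171), (10, 22, 69), (5, 22, 70), (13, 25, 72), (58, 113, 178), (58, 112, 175)]
[(59, 112, 171), (10, 24, 65), (12, 19, 68), (15, 22, 71), (58, 109, 177), (58, 108, 172)]
[(58, 113, 171), (4, 26, 68), (174, 20, 64), (4, 24, 73), (58, 106, 173), (57, 108, 173)]
[(58, 114, 172), (58, 115, 173), (58, 109, 173), (57, 109, 173), (58, 113, 174), (58, 109, 171)]
[(58, 110, 170), (59, 113, 172), (56, 101, 175), (58, 110, 172), (57, 110, 165), (57, 106, 174)]
```

The coil block spans (289..348, 166..226) with its stub pointing up towards the robot. The vice is at right, its near end-plate corner at (464,131). I'll measure the block and check the vice height.

```bash
python3 - <<'E'
from h import *
s=np.load("pics/w4.npy",allow_pickle=True).item();im=cv2.imread("pics/w4.png")
hsv=cv2.cvtColor(im,cv2.COLOR_BGR2HSV);m=(hsv[...,2]<115).astype("uint8")*255
k=np.zeros_like(m);k[145:245,275:365]=255
m=cv2.morphologyEx(m&k,cv2.MORPH_OPEN,np.ones((9,9)))
c=max(cv2.findContours(m,0,1)[0],key=cv2.contourArea)
w=onplane("wrist",c.reshape(-1,2),45,s).astype("float32");r=cv2.minAreaRect(w);print(r,np.radians(r[2]))
o1,d1=rays("wrist",(464,131),s);o2,d2=rays("top",(382,274))
t=np.linalg.lstsq(np.c_[d1[0],-d2[0]],o2-o1,rcond=None)[0];print(o1+d1[0]*t[0],o2+d2[0]*t[1])
o1,d1=rays("wrist",(558,157+14),s);o2,d2=rays("top",(334,274))
t=np.linalg.lstsq(np.c_[d1[0],-d2[0]],o2-o1,rcond=None)[0];print(o1+d1[0]*t[0],o2+d2[0]*t[1])
E
```

```text
((624.1620483398438, -146.49432373046875), (51.07022476196289, 49.29671096801758), 18.95606231689453) 0.3308457006430343
[525.25599269 -41.13621514  29.81319102] [520.2704801  -42.86193803  29.97124195]
[524.99294766  47.81475977  64.13585834] [521.83018491  47.01938341  64.13124551]
```

```bash
python3 - <<'E'
from h import *
b=[624.3,-145.5]
env.move_l([*b,150],quat(.33+np.pi),rate=200)
print(env.move_l([*b,94],rate=80,f_stop=8));st()
set_gripper(0);st()
env.move_l([*b,240],rate=200);st()
p=loc((498.0,233.7),-.082,(18,0))
env.reach([*p,230],quat(-.082+np.pi));st()
env.move_l([*p,115],rate=120)
print(env.move_l([*p,98],rate=20,f_stop=4));st()
set_gripper(60);st()
env.move_l([*p,240],rate=200)
env.reach([510,233,330],quat(-.082+np.pi));s=env.read_state();im=viewer.camera("wrist");cv2.imwrite("pics/w5.png",im);np.save("pics/w5.npy",dict(s),allow_pickle=True);st()
for n,(f,k) in fitrim(im,s,86,np.array([498.0,233.7]),-.082).items(): print(n,f.round(4),k)
E
```

```text
False
16.4 [ 624.5 -145.6   94.1] F [-0.1 -0.   0.8] w 74.2 g 0.0
16.9 [ 624.5 -145.6   94.4] F [-0.4  0.   2.8] w 49.6 g 30.0
17.8 [ 623.4 -145.3  238.7] F [-0.7 -0.6 -3.4] w 49.9 g 30.0
19.3 [516.3 231.7 229.8] F [ 0.5 -0.2 -2.8] w 49.5 g 30.0
True
21.1 [515.9 232.2 101.8] F [-0.9 -0.3  5.1] w 49.9 g 30.0
21.4 [515.2 231.9 101.1] F [-0.9  0.1  0.1] w 60.0 g 0.0
22.8 [509.3 232.7 328.5] F [ 0.2  0.9 -0.7] w 60.2 g 0.0
x- [-4.00000e-04 -9.78463e+01] 20
x+ [1.5000e-03 9.6358e+01] 122
y- [ 1.11000e-02 -7.61737e+01] 156
y+ [-1.48000e-02  7.60092e+01] 151
```

View pics/w5.png

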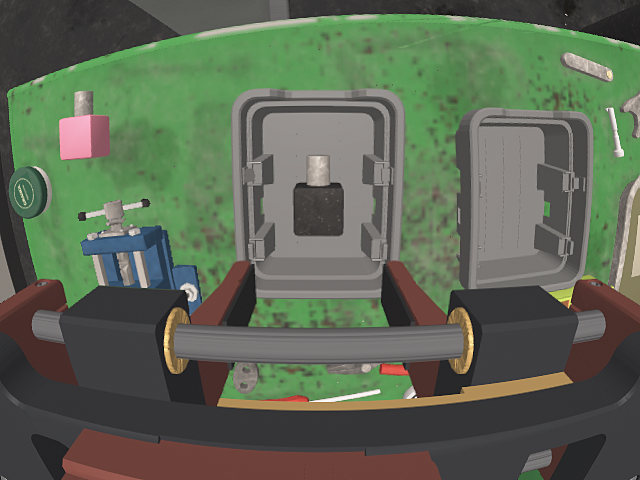

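The coil lies flat with its block at about (318,208) and clear of the columns. To cancel camera bias, I'll look at the lower bin from the opposite yaw, then look at the upper bin.

```bash
python3 - <<'E'
from h import *
def look(n,p,yw,c,y):
    env.reach([*p,330],quat(yw));env.hold(.3);s=env.read_state();im=viewer.camera("wrist");cv2.imwrite(f"pics/{n}.png",im);np.save(f"pics/{n}.npy",dict(s),allow_pickle=True)
    print(n,s["tool_pos"])
    for k,(f,q) in fitrim(im,s,86,np.array(c),y).items(): print(k,f.round(4),q)
set_gripper(40)
look("w6",(450,235),-.082,(497.8,233.6),-.082)
look("w7",(545,233),-.082+np.pi,(497.8,233.6),-.082)
look("w8",(567,455),np.pi,(520,455),0)
st()
E
```

```text
w6 [450.02710922 234.98454226 329.99535555]
x- [-6.40000e-03 -9.16914e+01] 23
x+ [-1.40000e-03  9.70205e+01] 130
y- [-4.10000e-03 -7.64813e+01] 165
y+ [3.10000e-03 7.63921e+01] 155
w7 [544.96720457 232.97832761 330.01196727]
x- [-1.70000e-03 -9.74919e+01] 27
x+ [3.80000e-03 9.65586e+01] 113
y- [-6.80000e-03 -7.64418e+01] 157
y+ [4.50000e-03 7.65645e+01] 143
w8 [567.48037448 453.82018046 330.44152473]
x- [ 6.00000e-04 -9.67788e+01] 27
x+ [-3.00000e-04  9.71828e+01] 113
y- [-2.82000e-02 -7.75259e+01] 194
y+ [-8.00000e-04  7.63151e+01] 164
30.7 [567.4 454.  330.4] F [ 0.9  1.1 -0. ] w 39.8 g 0.0
```

Camera bias in x comes out near 0.2 mm, which is negligible. Next I'll grip the upper bin, lift, turn it, and lower it tilted onto the hook-side ledges.

```bash
cat >> h.py <<'E'
LC,LY=np.array([497.5,233.65]),-.082
ZG=138.5
def tcp(ye,ze,phi,dx=0):
    """TCP pose putting the turned upper bin's hook-side sole edge at (ye,ze) in lower_bin, tilted phi about x"""
    Rl=R.from_euler("z",LY);Ru=Rl*R.from_euler("x",phi)*R.from_euler("z",np.pi)
    u=np.array([*LC,0])+Rl.apply([dx,ye-60*np.cos(phi),ze-60*np.sin(phi)])
    return u+Ru.apply([*G,ZG]),quat(LY,phi)
E
python3 - <<'E'
from h import *
p,q=tcp(55.7,56,-.15);print(p)
g=loc((520.2,454.9),0,G)
env.move_l([*g,230],quat(np.pi),rate=250)
print(env.move_l([*g,ZG],rate=100,f_stop=8));env.hold(.1);st()
set_gripper(0);st()
env.move_l([*g,300],rate=150)
print(env.ik(p+[0,0,120],q),env.ik(p,q))
env.reach(p+[0,0,120],q)
env.move_l(p+[0,0,45],rate=150);env.hold(.2);s=st();np.save("pics/w9.npy",dict(s),allow_pickle=True)
cv2.imwrite("pics/w9.png",viewer.camera("wrist"));cv2.imwrite("pics/s9.png",viewer.camera("side"))
a,b=cv2.imread("pics/w9.png"),cv2.imread("pics/s9.png")
cv2.imwrite("pics/c9.png",np.hstack([cv2.resize(a,(400,300)),cv2.resize(b[180:380,230:497],(400,300))]))
E
```

```text
[475.08707035 180.69287269 212.74534685]
False
32.5 [538.6 527.8 139.6] F [ 0.2  0.5 -0.5] w 40.6 g 0.0
33.1 [538.2 527.4 138.6] F [0.4 0.1 0.3] w 8.9 g 30.0
[ 0.39986503  0.24138178  1.82652927 -0.14574895  1.1476137   2.11752214] [ 0.39986503  0.40967341  1.91730972 -0.17100572  0.89172837  2.16535384]
37.6 [475.7 180.9 258.8] F [ 0.  -0.7 -2.4] w 9.1 g 30.0
```

View pics/c9.png

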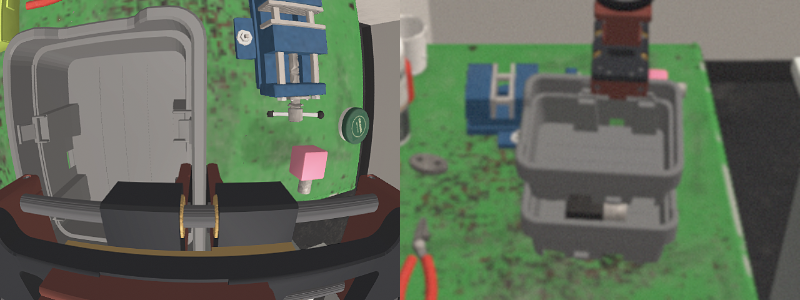

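The bin is turned, with its dip now at the far end, and hangs tilted above the lower bin. I'll lower it until the soles touch.

```bash
cat >> h.py <<'E'
def edge(s,phi=None):
    """measured sole-edge (x offset,y,z) in lower_bin from the tool pose, and tilt"""
    Rt=R.from_quat(s["orientation"]);Ru=Rt*R.from_quat(quat(np.pi)).inv()
    Rl=R.from_euler("z",LY)
    u=s["tool_pos"]-Ru.apply([*G,ZG]);e=u+Ru.apply([0,-60,0])
    print("edge",Rl.inv().apply(e-[*LC,0]).round(2),"rot",(Rl.inv()*Ru).as_rotvec().round(3)[:2],(Rl.inv()*Rt).as_euler("zyx").round(3))
E
python3 - <<'E'
from h import *
p,q=tcp(55.7,62,-.15);env.move_l(p,q,rate=60);edge(st())
p,q=tcp(55.7,54,-.15);print(env.move_l(p,q,rate=12,f_stop=3));edge(st())
env.hold(.1);edge(st())
E
```

```text
38.5 [475.2 180.7 218.7] F [-0.1 -0.6 -3. ] w 8.9 g 30.0
edge [ 0.07 55.7  61.98] rot [-0.    -0.236] [-0.    -0.     2.991]
True
39.1 [474.7 180.6 212.3] F [-0.5 -1.3  3.4] w 9.0 g 30.0
edge [-0.52 55.56 55.48] rot [-0.001 -0.236] [-0.000e+00 -1.000e-03  2.991e+00]
39.2 [474.6 180.6 212.2] F [ 0.6 -0.6  2.5] w 9.0 g 30.0
edge [-0.59 55.51 55.44] rot [-0.002 -0.236] [-0.000e+00 -1.000e-03  2.991e+00]
```

Contact at z of about 55.5, so the soles are on the ledges. Now I'll slide it outward to the stops.

```bash
python3 - <<'E'
from h import *
p,q=tcp(63,55.2,-.15);print(env.move_l(p,q,rate=15,f_stop=8));edge(st())
E
```

```text
False
39.8 [475.2 187.4 212. ] F [-1.7 -3.9  5.2] w 8.8 g 30.0
edge [-0.55 62.11 55.09] rot [0.002 0.238] [-0.00e+00 -1.00e-03  2.99e+00]
```

```bash
python3 - <<'E'
from h import *
for phi,fs in((-.1,20),(-.06,20),(-.035,20),(0.0,35),(.012,40)):
    p,q=tcp(61.8,55.6,phi);r=env.move_l(p,q,rate=20,f_stop=fs);print(phi,r);edge(st())
    if r: break
E
```

```text
-0.1 False
40.5 [474.3 178.1 206.6] F [-2.2 -5.4  5.6] w 8.9 g 30.0
edge [-0.74 60.49 55.31] rot [0.003 0.16 ] [ 0.00e+00 -2.00e-03  3.04e+00]
-0.06 False
41.0 [473.6 172.4 201.9] F [-3.2 -5.1  7.1] w 8.8 g 30.0
edge [-1.01 60.67 55.45] rot [0.004 0.097] [ 1.00e-03 -2.00e-03  3.08e+00]
-0.035 False
41.4 [473.8 169.3 198.6] F [-2.4 -3.1  3.9] w 8.7 g 30.0
edge [-0.48 61.32 55.38] rot [0.002 0.056] [ 0.000e+00 -1.000e-03  3.106e+00]
0.0 False
41.9 [473.5 164.6 194.4] F [-4.8 -2.2 10.1] w 8.9 g 30.0
edge [-0.32 61.73 55.96] rot [-0.001  0.   ] [-0.    -0.    -3.141]
0.012 False
42.2 [473.5 163.  193.9] F [-8.6 -3.1 23.9] w 8.6 g 30.0
edge [-0.14 61.84 57.12] rot [0.   0.02] [-0.     0.    -3.129]
```

```bash
python3 - <<'E'
from h import *
set_gripper(30);q=quat(LY);s=st()
def at(yb,z): return [*loc(LC,LY,(-20,yb)),z]
g=s["tool_pos"]
env.move_l([g[0],g[1],250],q,rate=150)
set_gripper(0)
env.move_l(at(-72,228),q,rate=150)
print(env.move_l(at(-72,214),rate=15,f_stop=4));s=st();print("right rim",s["tool_pos"][2]-env.tips_ahead)
print(env.move_l(at(-72,212),rate=15,f_stop=45));s=st();print("pressed",s["tool_pos"][2]-env.tips_ahead)
env.move_l(at(-72,228),rate=100)
print(env.move_l(at(-72,214),rate=15,f_stop=4));s=st();print("right rim",s["tool_pos"][2]-env.tips_ahead)
env.move_l(at(-72,235),rate=150);env.move_l(at(72,228),rate=200)
print(env.move_l(at(72,214),rate=15,f_stop=4));s=st();print("left rim",s["tool_pos"][2]-env.tips_ahead)
env.move_l(at(72,300),rate=200)
env.reach([450,235,390],q);env.hold(.2)
a=viewer.camera("wrist");b=viewer.camera("side");cv2.imwrite("pics/c10.png",np.hstack([cv2.resize(a,(400,300)),cv2.resize(b[180:380,230:497],(400,300))]));st()
E
```

```text
42.7 [473.6 163.1 192.3] F [ 0.4 -0.1  0.3] w 30.0 g 0.0
True
44.7 [471.9 163.6 222.3] F [-0.9 -0.1  5.8] w 0.2 g 3.2
right rim 142.27216045565578
True
45.1 [472.  163.5 222.1] F [-4.1  0.4 12.8] w 0.5 g 6.2
pressed 142.13609928088667
True
45.8 [471.6 163.5 222.3] F [-1.  -1.   5.4] w 0.6 g 2.5
right rim 142.28826816734832
True
47.5 [483.6 306.9 222.3] F [ 0.1 -1.3  7. ] w 0.2 g 3.2
left rim 142.28005321820217
48.9 [450.  235.5 388.6] F [-0.2 -0.2  0.2] w 0.5 g 0.0
```

View pics/c10.png

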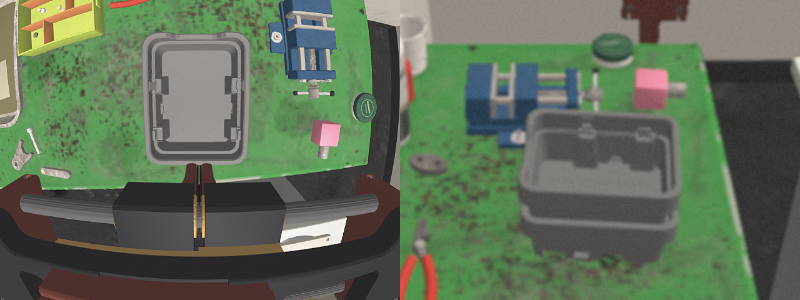

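Both rims touch at 142.3 mm, so the bin is level, with the catch in and the dip over the plain end. I'm handing the job in.

```bash
python3 -c "
from station import workorder
print(workorder.sign_off())"
```

```text
the job is handed in; nothing more can be done
None
```

The job is handed in, though no verdict came back: the coil lies flat in the lower bin, and the upper bin is stacked on it turned half a turn, hooked and latched, with both long rims measured at about 142.3 mm.

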